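# Prise open the stuck lid of a pipette-tip box

## Task

The hinged lid of the tip box in the bench nest has come out of the autoclave stuck shut: take the flat-bladed spatula from the tool rest, work its blade in through the slot above the front ledge, prise the lid free and swing it right back against its stop with the blade. The box is sterile, so keep the gripper off the lid and the blade off the tips. Then lay the spatula down, without dropping it, wholly inside the steel tray, and leave the other things where they are.

Things in the scene. Friction and masses are not known exactly. Their poses are not given: they have to be found in the camera images.
- spatula_grip (a point): where to hold the flat spatula (190 mm long, 85 g): on its black handle (100 long, 18 wide, 16 mm high), on the middle line, half-way up, 25 mm behind the blade's root, 75 mm before the handle's end, near the balance point. x points along the blade to its tip, z up out of the blade's flat. It starts level across the tool rest, handle towards the robot
- spatula_tip (a point): middle of the rounded tip of the spatula's flat steel blade (90 long, 20 wide, 2.5 mm thick, at half the handle's height), 115 mm along +x from spatula_grip; same axes
- spatula_end (a point): rear end of the spatula's handle, half-way up, 75 mm along -x from spatula_grip; same axes
- spoon_mid (a point): a spoon spatula; the point is half-way up its black handle (14 mm wide), 25 mm behind the shaft. Thin round shaft, small round bowl, no flat blade. It lies beside the flat one in the rest's other place, 76 mm away and parallel. Leave it alone
- rest: fixed steel tool rest: base 140 x 150 mm, two crosswise bars with 28 mm wide notches 38 mm either side of the middle; either notch may hold the flat spatula. Notch floors are 34 mm (rear bar, 74 mm behind the origin) and 41 mm high (front bar, 45 mm ahead), cheeks 12 mm higher. Origin on the bench; x points from handles to blades; spatula_grip lies 25 mm behind it, clear of both bars
- tipbox: grey tip box 128 mm wide (y), 85.5 mm deep (x), in an aluminium nest screwed to the bench (it cannot move). Its rim is 66 mm above the bench and carries the clouded lid, 22 mm high. Two springy snap tabs stand before the front, 50 mm either side of the middle, 12 mm out, up to 17 mm above the rim. Origin: on the bench under the box's centre; x from the front (robot's side) to the hinge side
- slot (a point): middle of the slot for the blade in the front of the tip box: a gap 70 mm wide and 7 mm high between the rim and the lower edge of the lid's front wall (2.5 mm thick). The point lies in the plane of the front face, half-way up the gap, 69.5 mm above the bench. x points level into the box towards the hinge, y along the front, z up
- ledge (a point): middle of the front edge of the flat ledge (60 mm wide) that sticks out 20 mm from the box front below the slot, its top level with the rim, 66 mm above the bench: 20 mm along -x and 3.5 mm below slot; same axes. The blade can rest on it, and this edge is the fulcrum when the handle is pushed down
- hinge (a point): middle of the lid's hinge line, which runs along y at the far side of the box at rim height, 85.5 mm along +x from the front face; same axes as slot
- lid_edge (a point): middle of the lower edge of the lid's front wall over the slot, on its outer face: 85.5 mm from the hinge and 7 mm above the rim when shut; it turns with the lid. The lid is a hollow shell, empty inside: the inner face of its top plate is 19.5 mm above the rim when shut, the outer 22 mm
- lid (a joint): opening of the lid in rad: 0 shut, growing as its front rises and swings to the far side, 1.9 fully back against its stop (leaning back 19 degrees). Lid about 0.08 kg. Snap tabs, hinge and weight hold it with about 6 N at the front edge until that has risen 4 mm (0.05 rad); beyond that the hinge is stiff enough (0.06 N m) that the lid stays where it is left
- tips: white rack of pipette tips inside the box; the tips end 7 mm below the rim. Origin: on the bench under the box's centre; x into the box
- tray_in (a point): middle of the inner floor (3 mm above the bench) of an empty low steel tray fixed to the bench, 250 mm along its x and 125 mm along its y outside, walls 3 mm thick, their top 20 mm above the bench
- bottle_mid (a point): middle, half-way up, of a loose glass bottle with a blue cap, 72 mm wide and 150 mm high. Leave it alone
- jar_mid (a point): middle, half-way up, of a loose lidded aluminium jar, 68 mm wide and 114 mm high. Leave it alone
- cap: a loose blue bottle cap 44 mm wide and 20 mm high lying on the bench, origin under its centre. Leave it alone
- marker: a loose marker pen 130 mm long, 12 mm thick lying on the bench along its x, origin under its middle. Leave it alone
- pipette: a loose hand pipette 250 mm long lying on the bench along its x, 28 mm high, origin under its middle. Leave it alone
Mind the look-alikes: they are no part of the job. Leave any red look-alike of the part that bears spatula_grip alone.

How it is judged:
By the outcome, as a careful person would: the job done as asked, in the order asked, and still so for the second after the job is handed in, with the robot touching nothing.
It also fails if it takes over 67 s, if anything falls off the work surface, if the arm or the gripper's body presses on something with over 40 N, if the wrist force passes 120 N, or if a joint passes its speed limit or range.

## Robot

A 6-joint arm with a two-finger parallel gripper is mounted at the origin on the work surface. World frame = base frame: x ahead of the robot, y to its left, z up, the work surface at z = 0. Lengths are in m, angles in rad, forces in N, time in s.
With the tool pointing down it reaches from about 0.375 to 0.9 m from the base axis. Payload 3.1 kg.
Tool frame: the origin (TCP) lies between the finger pads; the fingertips stand robot.tip_extent ahead of it and the grasp point (between the pads) lies 3 mm ahead of it (robot.tip_extent is the distance from the TCP to the fingertips, in m); z points along the fingers, x is the direction in which the jaws open and shut, and the axes are right-handed (so a half turn about z gives the same grasp; the last joint's range is limited). The gripper opens to 87 mm and grips with 3 to 60 N. Pads are 19 mm wide; open, the fingers measure 117 mm over their backs; the gripper's body (75 mm by 190 mm) begins 51 mm behind the grasp point.
Start: joints at [-1.413, 0.527, 1.433, -0, 1.181, -0.178], TCP at [0.206, -0.59, 0.245] pointing down, gripper open.
Joint ranges: [-3.08, 3.08], [-0.75, 2.2], [0.22, 2.44], [-1.43, 4.57], [0, 2.65], [-2.85, 2.85]. Speed limits (rad/s): [2.79, 2.79, 3.14, 3.14, 3.14, 3.14].

## Interface

Orientations are given as a unit quaternion [x, y, z, w].
In Python, from rig import robot, cams gives the robot as it stands.
- The arm moves only by the tool carry_out, never from a script. Its argument "steps" is a list of rows, each a list of 3 entries, a list of its own where there are three numbers: the shift along the world's x, y, z in cm, then the turn about the world's z in degrees, then the closure, from 0 (fully open) to 1 (shut). In form: [[[dx, dy, dz], spin, fingers], ...]. A call has 1 to 10 rows; each row shifts and turns the pose as measured when the row begins; what a row does not reach is not made up. A row lasts 1/10 s, in which the tool goes at most 50 mm and 8.59 degrees, less where a joint would pass 70% of its speed; a pose out of reach is approached as far as the arm can. A call with a gripper value outside its range is refused whole. The fingers move at their own pace and stop on an object; "squeeze" is the grip in N (left out, the last holds). Time passes only in rows, so rows that do not move let the fingers close. It gives the time, the measured TCP pose, the force and the opening at its end, in the units of the state.
- robot.get_obs(): the state, without advancing time (a new reading comes with each control period).
- cams.camera(name): name is "scene" or "top"; returns a dict with "pixels" (420x560x3 uint8, red, green, blue), "fx", "fy", "cx", "cy" (pixels), "eye" and "rotation" of the camera in the world. Camera axes: x right, y up, looking along -z (the intrinsics and any distortion apply to the point x, -y, -z); pixel columns grow to the right and rows downward; lengths in m; the calibration is good to about 2 mm. A picture is of the moment at which its call begins. There is no depth.
- robot.hand_in(): hands the job in, once; it reports no verdict.
The state is a dict: "time": time; "q": joint angles; "joint_velocities": joint speeds; "joint_torque": joint torques, N m; "position": TCP position; "tool_rot": TCP orientation; "ft_force": force on the tool from outside, world axes, zero at the start; "moment": the same for the moment, N m; "grip_width": finger opening in m.
Only numpy, scipy, OpenCV 4.12 (cv2) and the standard library are available. Lean on these libraries where they do the work, as an engineer would, in place of code of your own. Each camera call takes 0.05 s, during which the arm holds its last target. There are 200 camera calls.

## Working session

There is one attempt and no reset: what is moved stays moved. The work goes in short steps, Python scripts to look and compute and a tool call to move; the robot and the scene stay as the last step left them, time stands still between calls to the robot, and variables do not carry over. Pictures are saved under pics/ and viewed, about 8 in all and at most 12, crops included, and the job is handed in when it is done.

Besides the shell and the picture viewer there is one more tool, called in YAML: its name, and indented under it one key for each argument. carry_out: Moves the arm, as the interface text tells. Its arguments: {"type":"object","properties":{"steps":{"type":"array"},"squeeze":{"type":"number"}},"required":["steps"]}

```bash
mkdir -p pics; ls; cat > h.py <<'E'
import numpy as np, cv2
from rig import robot, cams
def snap(n,f):
    c=cams.camera(n); cv2.imwrite('pics/'+f,np.ascontiguousarray(c['pixels'][:,:,::-1])); return c
def proj(c,P):
    p=(np.atleast_2d(P)-np.array(c['eye']))@np.array(c['rotation'])
    return np.c_[c['cx']+c['fx']*p[:,0]/-p[:,2], c['cy']+c['fy']*(-p[:,1])/-p[:,2]]
def unproj(c,uv,z):
    uv=np.atleast_2d(uv).astype(float)
    d=np.c_[(uv[:,0]-c['cx'])/c['fx'],-(uv[:,1]-c['cy'])/c['fy'],-np.ones(len(uv))]@np.array(c['rotation']).T
    e=np.array(c['eye']); return e+d*((z-e[2])/d[:,2])[:,None]
E
python3 - <<'E'
from h import *
for n in('top','scene'):
    c=snap(n,n+'1.png'); print({k:v for k,v in c.items() if k!='pixels'})
print(robot.get_obs(),robot.tip_extent)
E
```

```text
pics
{'fx': 452.8075445758877, 'fy': 452.8075445758877, 'cx': 276.21838896270145, 'cy': 214.3750131106026, 'eye': array([ 0.39430979, -0.00574998,  1.00489705]), 'rotation': array([-0.06092727,  0.05771313,  0.71071225, -0.69845914])}
{'fx': 393.3542797442016, 'fy': 393.3542797442016, 'cx': 277.38947499094104, 'cy': 205.65993374080062, 'eye': array([1.01477336, 0.37764225, 0.78242019]), 'rotation': array([0.15406905, 0.31942882, 0.85164544, 0.38591191])}
{'time': 0.1, 'q': array([-1.41351165e+00,  5.28398446e-01,  1.43375620e+00, -3.63142770e-05,
        1.18141845e+00, -1.78463828e-01]), 'joint_velocities': array([ 0.00084167, -0.00161367, -0.00311392, -0.00119873, -0.00082523,
       -0.00058842]), 'joint_torque': array([-2.26035850e-04, -4.40987062e+01, -1.77149695e+01,  6.34814682e-02,
        5.33701340e-02, -4.77425817e-05]), 'position': array([ 0.20586458, -0.58947107,  0.24365966]), 'tool_rot': array([ 8.15318254e-01, -5.79012231e-01, -7.04735832e-04, -6.95820065e-04]), 'ft_force': array([0.21538722, 0.21458529, 0.11043551]), 'moment': array([0.00774627, 0.03245016, 0.03535372]), 'grip_width': 0.08739754111297594} 0.022
```

```bash
sed -i "s/^def snap/from scipy.spatial.transform import Rotation as R\ndef snap/; s/np.array(c\['rotation'\])/R.from_quat(c['rotation']).as_matrix()/" h.py; cat h.py | head -12
```

```text
import numpy as np, cv2
from rig import robot, cams
from scipy.spatial.transform import Rotation as R
def snap(n,f):
    c=cams.camera(n); cv2.imwrite('pics/'+f,np.ascontiguousarray(c['pixels'][:,:,::-1])); return c
def proj(c,P):
    p=(np.atleast_2d(P)-np.array(c['eye']))@R.from_quat(c['rotation']).as_matrix()
    return np.c_[c['cx']+c['fx']*p[:,0]/-p[:,2], c['cy']+c['fy']*(-p[:,1])/-p[:,2]]
def unproj(c,uv,z):
    uv=np.atleast_2d(uv).astype(float)
    d=np.c_[(uv[:,0]-c['cx'])/c['fx'],-(uv[:,1]-c['cy'])/c['fy'],-np.ones(len(uv))]@R.from_quat(c['rotation']).as_matrix().T
    e=np.array(c['eye']); return e+d*((z-e[2])/d[:,2])[:,None]
```

View pics/top1.png

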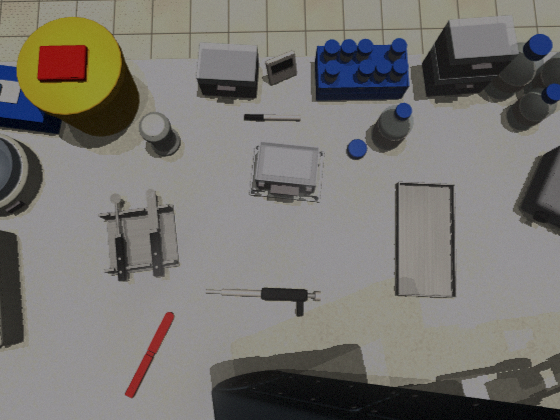

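View pics/scene1.png

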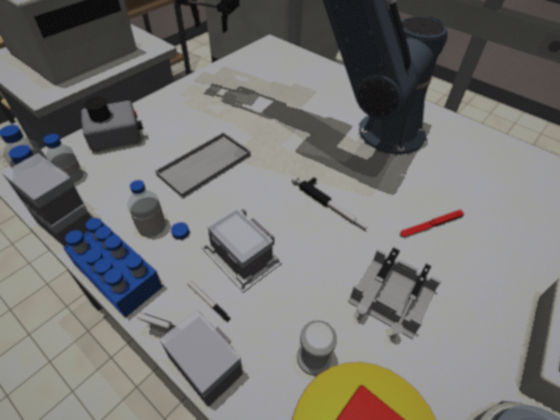

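```bash
python3 - <<'E'
from h import *
a=cv2.imread('pics/top1.png')
p=a[182:287,95:185];q=a[130:210,240:330]
L=cv2.resize(p,None,fx=4.4,fy=4.4,interpolation=cv2.INTER_CUBIC);Q=cv2.resize(q,None,fx=3.7,fy=3.7,interpolation=cv2.INTER_CUBIC)
o=np.zeros((max(L.shape[0],Q.shape[0]),L.shape[1]+Q.shape[1],3),np.uint8);o[:L.shape[0],:L.shape[1]]=L;o[:Q.shape[0],L.shape[1]:]=Q
o=np.clip(o.astype(float)*1.5,0,255).astype(np.uint8)
cv2.imwrite('pics/crop1.png',o);print(o.shape)
E
```

```text
(462, 729, 3)
```

View pics/crop1.png

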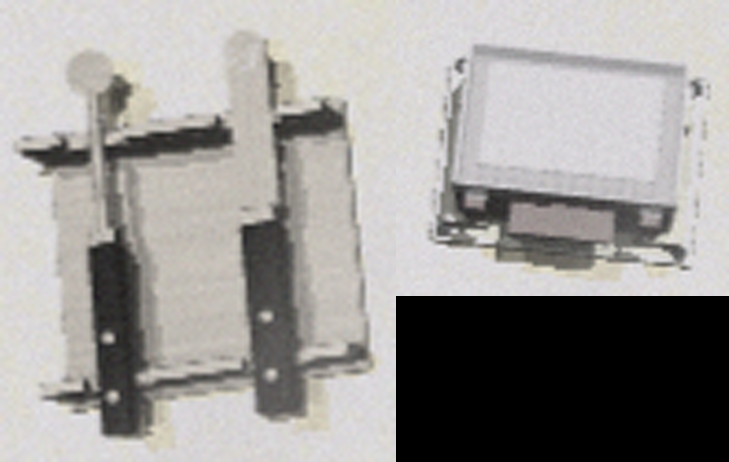

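The flat spatula is the right one in the rest, with a wide straight blade: tip about (151,189), handle root (155,231), end (159,276). The left one, tip (117,197), has a thin shaft and round bowl, so it is the spoon. The red one at (150,355) is the decoy. The box is at (287,165) with its ledge towards the robot.

```bash
python3 - <<'E'
from h import *
from scipy.optimize import least_squares
c=cams.camera('top'); np.set_printoptions(precision=4,suppress=True)
k=lambda X,Y:(X/4.4+95-.4,Y/4.4+182-.4)
sp=unproj(c,[k(248,32),k(264,213),k(281,415)],.047)
z=[.0435,.050,.050]
S=np.vstack([unproj(c,[k(*p)],zz) for p,zz in zip([(248,32),(262,213),(280,413)],z)])
print('spat',S, 'len',np.linalg.norm(S[0,:2]-S[2,:2]),'yaw',np.degrees(np.arctan2(*(S[0]-S[2])[[1,0]])),np.degrees(np.arctan2(*(S[1]-S[2])[[1,0]])))
b=lambda X,Y:((X-396)/3.7+240-.4,Y/3.7+130-.4)
uv=np.array([b(474,45),b(686,68),b(455,185),b(673,205),b(510,203),b(613,209)])
# lid corners order: far-left(+y), far-right, near-left, near-right ; ledge inner corners not used
T=np.array([[42.75,64,88],[42.75,-64,88],[-42.75,64,88],[-42.75,-64,88]])/1e3
def M(p,T):
    a=p[2];return np.c_[p[0]+np.cos(a)*T[:,0]-np.sin(a)*T[:,1],p[1]+np.sin(a)*T[:,0]+np.cos(a)*T[:,1],T[:,2]]
r=least_squares(lambda p:(proj(c,M(p,T))-uv[:4]).ravel(),[.5,0,0])
print('box',r.x,np.degrees(r.x[2]),r.fun.reshape(-1,2))
L=np.array([[-62.75,30,66],[-62.75,-30,66],[-42.75,30,66],[-42.75,-30,66]])/1e3
print('ledge px crop',(proj(c,M(r.x,L))+.4-[240,130])*3.7+[396,0])
t=unproj(c,[(397,183),(454,185),(395,295),(455,297)],.02);print('tray',t,t.mean(0))
print('tray in',t.mean(0),'yaw',np.degrees(np.arctan2(*(t[0]-t[2])[[1,0]])),'size',np.linalg.norm(t[0]-t[2]),np.linalg.norm(t[0]-t[1]))
print('bottle,jar,cap',unproj(c,[(403,111)],.15),unproj(c,[(155,125)],.114),unproj(c,[(357,149)],.02))
o=robot.get_obs();print(o['position'],R.from_quat(o['tool_rot']).as_matrix())
E
```

```text
spat [[0.6186 0.2691 0.0435]
 [0.5272 0.2578 0.05  ]
 [0.4309 0.2465 0.05  ]] len 0.18899351262015218 yaw 6.861057458095361 6.694003854322677
box [ 0.6576 -0.0276 -0.125 ] -7.163714077397816 [[-1.5824 -0.9304]
 [ 1.4954 -0.9745]
 [-1.1384  0.3984]
 [ 1.2122  1.3857]]
ledge px crop [[507.7181 235.6917]
 [611.9399 246.6306]
 [511.5542 201.8605]
 [615.423  212.7114]]
tray [[ 0.6275 -0.273   0.02  ]
 [ 0.6206 -0.3994  0.02  ]
 [ 0.382  -0.2537  0.02  ]
 [ 0.3756 -0.3813  0.02  ]] [ 0.5014 -0.3268  0.02  ]
tray in [ 0.5014 -0.3268  0.02  ] yaw -4.5090113201628625 size 0.2462328561918083 0.1265249995971237
bottle,jar,cap [[ 0.7433 -0.2587  0.15  ]] [[0.7374 0.2445 0.114 ]] [[ 0.7079 -0.1877  0.02  ]]
[ 0.2059 -0.5896  0.2438] [[ 0.3295 -0.9441 -0.0003]
 [-0.9441 -0.3295  0.0016]
 [-0.0016 -0.0003 -1.    ]]
```

```bash
cat >> h.py <<'E'
def frame(x,y,deg,T):
    T=np.atleast_2d(T)/1e3; a=np.radians(deg); c,s=np.cos(a),np.sin(a)
    return np.c_[x+c*T[:,0]-s*T[:,1],y+s*T[:,0]+c*T[:,1],T[:,2]]
def poly(im,c,P,x0,y0,f,col,closed=True):
    q=((proj(c,P)+.5-[x0,y0])*f).round().astype(int)
    cv2.polylines(im,[q],closed,col,1,cv2.LINE_AA)
E
cat > ov.py <<'E'
from h import *
import sys
def panel(n,c,box,f,items):
    x0,y0,x1,y1=box; im=np.ascontiguousarray(c['pixels'][y0:y1,x0:x1,::-1])
    im=cv2.resize(im,None,fx=f,fy=f,interpolation=cv2.INTER_CUBIC); im=np.clip(im*1.4,0,255).astype(np.uint8)
    for P,col in items: poly(im,c,P,x0,y0,f,col)
    return im
def rect(a,b,w,z): return [[a,w,z],[b,w,z],[b,-w,z],[a,-w,z]]
E
python3 - <<'E'
from ov import *
sp=(.504,.2553,6.8); bx=(.6576,-.0276,-7.16)
I=[(frame(*sp,rect(-75,25,9,50)),(0,0,255)),(frame(*sp,rect(25,115,10,43.2)),(0,255,0)),
(frame(*bx,rect(-42.75,42.75,64,88)),(0,0,255)),(frame(*bx,rect(-62.75,-42.75,30,66)),(0,255,0)),(frame(*bx,rect(-42.75,-42.7,64,66)),(255,0,0))]
s=cams.camera('scene');t=cams.camera('top')
A=panel('s',s,(345,240,445,345),4,I);B=panel('s',s,(200,200,290,290),4,I);C=panel('t',t,(240,130,330,210),4,I)
A=cv2.resize(A,(340,357))
o=np.zeros((600,800,3),np.uint8);o[:357,:340]=A;o[:300,341:678]=cv2.resize(B,(337,337))[:300]
o[302:302+298,341:341+335]=cv2.resize(C,(335,298))
cv2.imwrite('pics/ov1.png',o)
E
```

```text
(no output)
```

View pics/ov1.png

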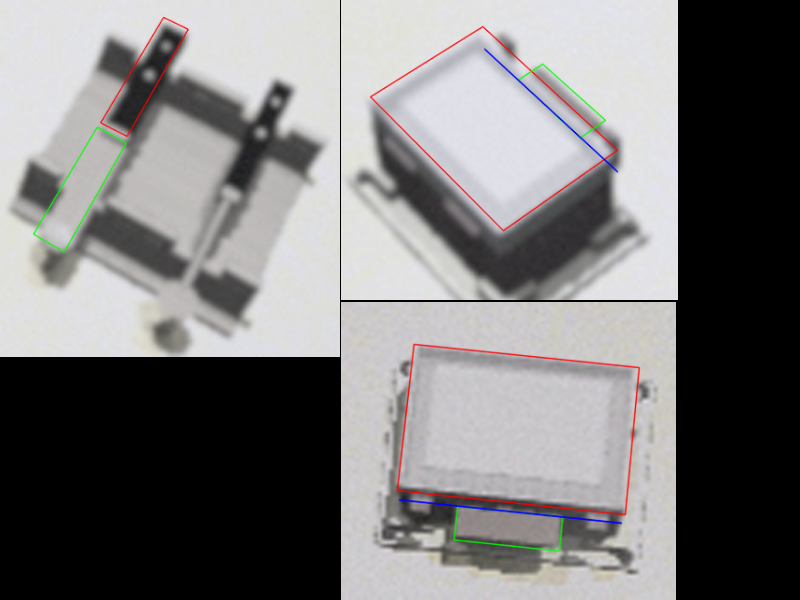

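```bash
python3 - <<'E'
from ov import *
np.set_printoptions(precision=4,suppress=True)
sp=(.504,.2553,6.8)
for n in('scene','top'):
    c=cams.camera(n);g=cv2.GaussianBlur(cv2.cvtColor(c['pixels'],cv2.COLOR_RGB2GRAY),(0,0),.5)
    H=proj(c,frame(*sp,rect(-75,25,9,50)));m=np.zeros_like(g);cv2.fillPoly(m,[H.round().astype(int)],1);m=cv2.dilate(m,np.ones((9,9)))
    for th in(35,45,55,65):
        v,u=np.nonzero((g<th)&(m>0)); 
        if len(u)<20: continue
        r=cv2.minAreaRect(np.c_[u,v].astype(np.float32)); P=unproj(c,cv2.boxPoints(r),.050)
        print(n,th,len(u),'ctr',unproj(c,[(u.mean(),v.mean())],.05)[0],'pred',frame(*sp,[[-25,0,50]])[0],'sides',np.linalg.norm(P[0]-P[1]),np.linalg.norm(P[1]-P[2]))
        print(P[:,:2].ravel())
E
```

```text
scene 35 127 ctr [0.4912 0.2576 0.05  ] pred [0.4792 0.2523 0.05  ] sides 0.08038807933974518 0.017654731861718228
[0.5204 0.2503 0.4403 0.2441 0.4411 0.2618 0.5205 0.267 ]
scene 45 187 ctr [0.4872 0.257  0.05  ] pred [0.4792 0.2523 0.05  ] sides 0.08326936259450873 0.02239177252203345
[0.5227 0.2513 0.4407 0.2368 0.4381 0.259  0.5195 0.2722]
scene 55 279 ctr [0.4859 0.2554 0.05  ] pred [0.4792 0.2523 0.05  ] sides 0.04583214503074085 0.07764601609509943
[0.4654 0.2174 0.435  0.2517 0.5026 0.2898 0.5312 0.2574]
scene 65 321 ctr [0.4853 0.2554 0.05  ] pred [0.4792 0.2523 0.05  ] sides 0.0825357168402758 0.046005232579403636
[0.5341 0.2557 0.4612 0.2169 0.4338 0.2539 0.5082 0.2904]
top 45 75 ctr [0.5109 0.2569 0.05  ] pred [0.4792 0.2523 0.05  ] sides 0.01826875295064266 0.023417092923173566
[0.5199 0.2669 0.5222 0.2487 0.4991 0.2449 0.4968 0.2629]
top 55 198 ctr [0.502  0.2543 0.05  ] pred [0.4792 0.2523 0.05  ] sides 0.021337539831387337 0.05626369286506963
[0.5274 0.2685 0.5294 0.2473 0.4737 0.2397 0.4717 0.2607]
top 65 400 ctr [0.4805 0.2518 0.05  ] pred [0.4792 0.2523 0.05  ] sides 0.021663149137507044 0.0973643433921654
[0.5284 0.268  0.5295 0.2464 0.4326 0.2372 0.4315 0.2585]
```

carry_out:
  steps:
    - [[2.4,4.3,0],-1.3,0]
    - [[2.4,4.3,0],-1.3,0]
    - [[2.4,4.3,0],-1.3,0]
    - [[2.4,4.3,0],-1.3,0]
    - [[2.4,4.3,0],-1.3,0]
    - [[2.4,4.3,0],-1.3,0]
    - [[2.4,4.3,0],-1.3,0]
    - [[2.4,4.3,0],-1.3,0]
    - [[2.4,4.3,0],-1.3,0]
    - [[2.4,4.3,0],-1.3,0]

```text
time: 1.35
position: [0.4462, -0.1577, 0.2456]
tool_rot: [0.737, -0.676, 0.005, 0.003]
ft_force: [0.6, -0.4, -0.3]
grip_width: 0.0869
```

carry_out:
  steps:
    - [[0.6,4.6,-1],0,0]
    - [[0.6,4.6,-1],0,0]
    - [[0.6,4.6,-1],0,0]
    - [[0.6,4.6,-1],0,0]
    - [[0.6,4.6,-1],0,0]
    - [[0.6,4.6,-1],0,0]
    - [[0.6,4.6,-1],0,0]
    - [[0.6,4.6,-1],0,0]
    - [[0.6,4.6,-1],1,0]
    - [[0,0,0],0.7,0]

```text
time: 2.35
position: [0.5069, 0.2779, 0.1553]
tool_rot: [0.749, -0.663, 0.012, -0.002]
ft_force: [-0.5, -0.6, 0.1]
grip_width: 0.0871
```

```bash
cat > st.py <<'E'
from h import *
np.set_printoptions(precision=4,suppress=True)
o=robot.get_obs();M=R.from_quat(o['tool_rot']).as_matrix()
print('t',o['time'],'p',o['position'],'xang',np.degrees(np.arctan2(M[1,0],M[0,0])),'z',M[:,2],'f',o['ft_force'],'m',o['moment'],'w',o['grip_width'],'q',o['q'])
E
python3 st.py
```

```text
t 2.35 p [0.5069 0.2779 0.1553] xang -83.03560877228361 z [ 0.0209 -0.0124 -0.9997] f [-0.5079 -0.5782  0.0754] m [0.0277 0.1004 0.0276] w 0.08706726731211775 q [ 0.3174  0.5779  1.6435 -0.0233  0.9044  1.7808]
```

carry_out:
  steps:
    - [[0,0,0],0,0]
    - [[0,0,0],0,0]

```text
time: 2.55
position: [0.5062, 0.2785, 0.1549]
tool_rot: [0.75, -0.662, 0.012, -0.002]
ft_force: [0.1, -0.9, 0.4]
grip_width: 0.0874
```

```bash
python3 st.py
```

```text
t 2.55 p [0.5062 0.2785 0.1549] xang -82.87904489823765 z [ 0.02   -0.0132 -0.9997] f [ 0.0695 -0.9047  0.394 ] m [0.0084 0.018  0.0621] w 0.08743193735133321 q [ 0.319   0.5786  1.6436 -0.0239  0.9047  1.78  ]
```

carry_out:
  steps:
    - [[0,-1.1,0],-0.5,0.4]
    - [[0,-1.1,0],0,0.4]
    - [[0,0,-1.5],0,0.4]
    - [[0,0,-1.5],0,0.4]
    - [[0,0,-1.5],0,0.4]
    - [[0,0,0],0,0.4]

```text
time: 3.15
position: [0.5077, 0.2437, 0.1119]
tool_rot: [0.742, -0.67, 0.013, -0.002]
ft_force: [-0.2, -0.7, 0.2]
grip_width: 0.0539
```

```bash
python3 st.py;python3 - <<'E'
from ov import *
s=cams.camera('scene');t=cams.camera('top')
A=panel('s',s,(345,190,445,345),3.8,[]);B=panel('t',t,(85,150,195,290),3.5,[])
o=np.zeros((600,800,3),np.uint8);o[:A.shape[0],:A.shape[1]]=A;o[:B.shape[0],400:400+B.shape[1]]=B
cv2.imwrite('pics/g1.png',o)
E
```

```text
t 3.15 p [0.5077 0.2437 0.1119] xang -84.1967231749839 z [ 0.0222 -0.015  -0.9996] f [-0.2034 -0.7177  0.1928] m [ 0.0437  0.0539 -0.0024] w 0.05389148008333504 q [ 0.2596  0.6291  1.7104 -0.0286  0.7847  1.749 ]
```

View pics/g1.png

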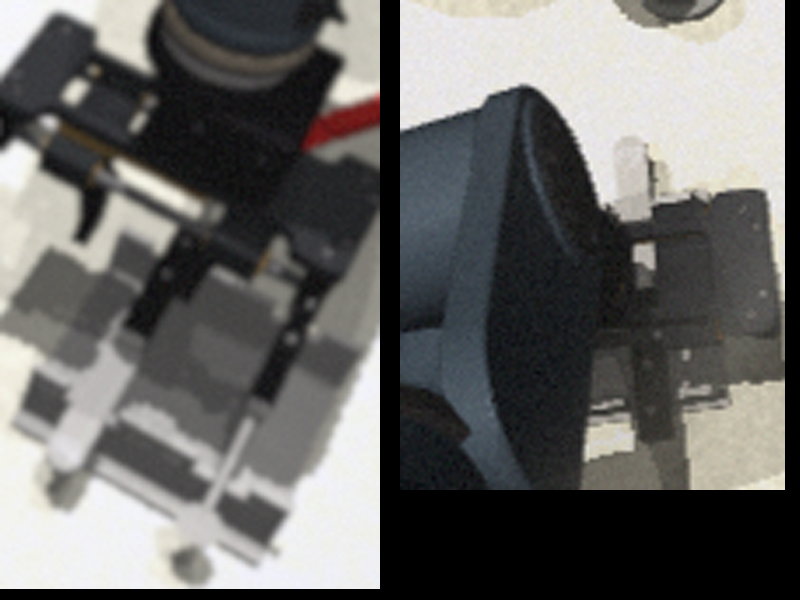

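carry_out:
  steps:
    - [[-0.2,0.7,0],0.4,0.4]
    - [[0,0.4,0],0,0.4]
    - [[0,0,0],0,0.4]
    - [[0,0,0],0,0.4]

```text
time: 3.65
position: [0.5087, 0.2562, 0.1165]
tool_rot: [0.744, -0.668, 0.016, -0.006]
ft_force: [-0.6, 0.2, 1.3]
grip_width: 0.052
```

```bash
python3 st.py
```

```text
t 3.65 p [0.5087 0.2562 0.1165] xang -83.80794319745912 z [ 0.0311 -0.0123 -0.9994] f [-0.6191  0.1909  1.3065] m [ 0.0477 -0.0139 -0.0106] w 0.05195168726038761 q [ 0.2807  0.6255  1.6978 -0.0287  0.7919  1.7631]
```

carry_out:
  steps:
    - [[-0.1,0,-1.2],0,0.4]
    - [[-0.1,0,-1.2],0,0.4]
    - [[0,0,-1.2],0,0.4]
    - [[0,0,-0.8],0,0.4]
    - [[0,0,-0.4],0,0.4]
    - [[0,0,0],0,0.4]
    - [[0,0,0],0,0.4]

```text
time: 4.35
position: [0.5053, 0.2562, 0.0627]
tool_rot: [0.745, -0.667, 0.015, -0.005]
ft_force: [-0.5, -0.5, 0.9]
grip_width: 0.0522
```

```bash
python3 st.py
```

```text
t 4.35 p [0.5053 0.2562 0.0627] xang -83.75714176349422 z [ 0.0282 -0.0131 -0.9995] f [-0.4676 -0.4705  0.8724] m [0.0509 0.0176 0.0149] w 0.05218602011871931 q [ 0.2825  0.7129  1.7277 -0.0327  0.6778  1.7694]
```

carry_out:
  steps:
    - [[0,0,-0.35],0,0.4]
    - [[0,0,0],0,0.4]
    - [[0,0,0],0,0.6]
    - [[0,0,0],0,0.8]
    - [[0,0,0],0,1]
    - [[0,0,0],0,1]
    - [[0,0,0],0,1]
    - [[0,0,0],0,1]
  squeeze: 60

```text
time: 5.15
position: [0.5065, 0.2566, 0.0607]
tool_rot: [0.744, -0.667, 0.016, -0.006]
ft_force: [0.8, 0.2, -1.6]
grip_width: 0.0176
```

```bash
python3 st.py
```

```text
t 5.15 p [0.5065 0.2566 0.0607] xang -83.76525516611805 z [ 0.0319 -0.012  -0.9994] f [ 0.8066  0.199  -1.644 ] m [0.0507 0.0225 0.0186] w 0.01762184739379071 q [ 0.2825  0.7167  1.7278 -0.0329  0.67    1.7697]
```

carry_out:
  steps:
    - [[0,0,0.8],0,1]
    - [[0,0,1.2],0,1]
    - [[0,0,1.8],0,1]
    - [[0,0,1.8],0,1]
    - [[0,0,1.8],0,1]
    - [[0,0,1.2],0,1]
    - [[0,0,0.6],0,1]
    - [[0,0,0],0,1]

```text
time: 5.95
position: [0.5054, 0.2563, 0.1603]
tool_rot: [0.745, -0.667, 0.016, -0.006]
ft_force: [1.1, 0.2, -1.0]
grip_width: 0.0176
```

```bash
python3 st.py
```

```text
t 5.95 p [0.5054 0.2563 0.1603] xang -83.75625029849799 z [ 0.032  -0.012  -0.9994] f [ 1.141   0.1728 -0.9532] m [ 0.0595  0.0677 -0.0193] w 0.01760039204179315 q [ 0.2826  0.5548  1.6765 -0.0265  0.883   1.7607]
```

carry_out:
  steps:
    - [[-0.3,-1.5,0],-1.6,1]
    - [[-0.5,-3,0],-1.6,1]
    - [[-0.5,-3,0],-1.6,1]
    - [[-0.5,-3,0],-1.6,1]
    - [[-0.5,-3,0],-1.6,1]
    - [[-0.5,-3,0],-1.6,1]
    - [[-0.5,-3,0],-1.6,1]
    - [[-0.5,-2,0],-1.6,1]
    - [[-0.2,-1,0],0,1]
    - [[0,0,0],0,1]

```text
time: 6.95
position: [0.4539, 0.0177, 0.1536]
tool_rot: [-0.659, 0.752, -0.011, -0.003]
ft_force: [0.2, 1.3, -1.1]
grip_width: 0.0171
```

carry_out:
  steps:
    - [[0,0,0],0,1]

```text
time: 7.05
position: [0.4534, 0.0176, 0.1532]
tool_rot: [-0.659, 0.752, -0.01, -0.003]
ft_force: [-0.2, -0.0, -1.0]
grip_width: 0.0174
```

```bash
python3 st.py
```

```text
t 7.05 p [0.4534 0.0176 0.1532] xang -97.6183832941025 z [ 0.0093 -0.0192 -0.9998] f [-0.1541 -0.0398 -1.0494] m [ 0.0525  0.0318 -0.0092] w 0.01744641166623808 q [-0.1973  0.4534  1.9479 -0.0256  0.7276  1.5253]
```

```bash
cat >> ov.py <<'E'
# spatula rigid in tool since grasp
Rg=R.from_quat([0,0,0,1]); Pg=np.array([.5065,.2566,.0607]); Gg=np.array([.505,.2564,.042]) # grip point at grasp
def _M(xang,z):
    z=np.array(z)/np.linalg.norm(z); x=np.array([np.cos(np.radians(xang)),np.sin(np.radians(xang)),0]); x-=z*(x@z); x/=np.linalg.norm(x); return np.c_[x,np.cross(z,x),z]
MG=_M(-83.765,[.0319,-.012,-.9994]); S0=R.from_euler('z',6.235,degrees=True).as_matrix()
REL=MG.T@S0; OFF=MG.T@(Gg-Pg)
def spat(o,off=OFF):
    M=R.from_quat(o['tool_rot']).as_matrix(); return M@REL, np.array(o['position'])+M@off
def spts(o,T,off=OFF):
    A,g=spat(o,off); return g+np.atleast_2d(T)/1e3@A.T
BX=(.6576,-.0276,-7.16)
def inbox(P):
    a=np.radians(BX[2]); d=np.atleast_2d(P)-[BX[0],BX[1],0]; return np.c_[np.cos(a)*d[:,0]+np.sin(a)*d[:,1]+.04275,-np.sin(a)*d[:,0]+np.cos(a)*d[:,1],d[:,2]]*1e3
E
cat >> st.py <<'E'
from ov import *
A,g=spat(o); print('grip(face)',inbox(g)[0],'tip(face)',inbox(spts(o,[[115,0,0]]))[0],'pitchup',np.degrees(np.arcsin(A[2,0])),'roll',np.degrees(A[2,1]),'yaw',np.degrees(np.arctan2(A[1,0],A[0,0])))
E
python3 st.py
python3 - <<'E'
from ov import *
o=robot.get_obs(); s=cams.camera('scene');t=cams.camera('top')
I=[(spts(o,rect(25,115,10,1)),(0,255,0)),(spts(o,[[25,0,1],[115,0,1]]),(0,0,255)),(frame(*BX,rect(-62.75,-42.75,30,66)),(255,0,0))]
A=panel('s',s,(200,165,310,285),3.6,I);B=panel('t',t,(230,130,330,240),4,I)
q=np.zeros((600,800,3),np.uint8);q[:A.shape[0],:A.shape[1]]=A;q[:B.shape[0],399:399+B.shape[1]]=B
cv2.imwrite('pics/b1.png',q)
E
```

```text
t 7.05 p [0.4534 0.0176 0.1532] xang -97.6183832941025 z [ 0.0093 -0.0192 -0.9998] f [-0.1541 -0.0398 -1.0494] m [ 0.0525  0.0318 -0.0092] w 0.01744641166623808 q [-0.1973  0.4534  1.9479 -0.0256  0.7276  1.5253]
grip(face) [-167.3175   19.358   134.5786] tip(face) [-52.3412  18.4537 132.4279] pitchup -1.0715850911087028 roll -0.1382671210168908 yaw -7.610636244491273
```

View pics/b1.png

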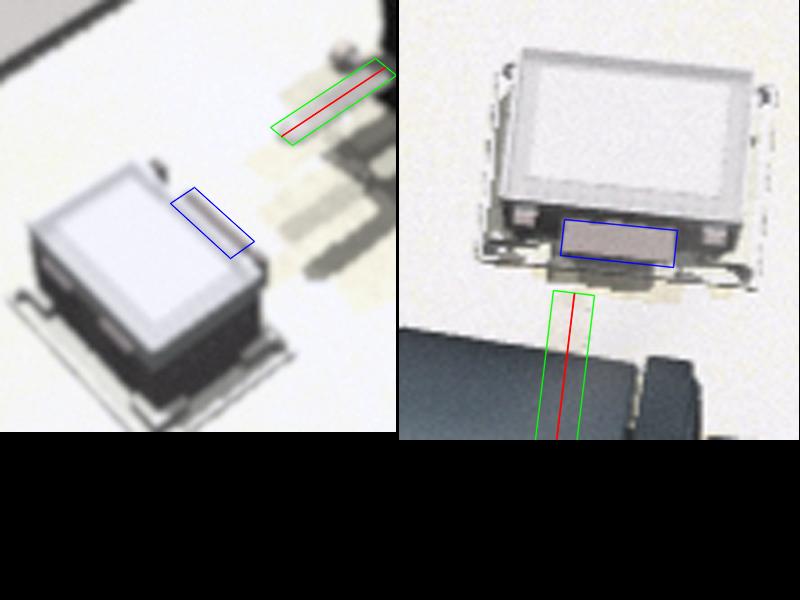

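carry_out:
  steps:
    - [[0.1,-0.6,-0.8],0.4,1]
    - [[0.1,-0.6,-1.2],0,1]
    - [[0.1,-0.4,-1.2],0,1]
    - [[0,-0.2,-1],0,1]
    - [[0,0,-0.6],0,1]
    - [[0,0,-0.3],0,1]
    - [[0,0,0],0,1]
    - [[0,0,0],0,1]

```text
time: 7.95
position: [0.4586, 0.0028, 0.0987]
tool_rot: [-0.666, 0.746, -0.011, -0.002]
ft_force: [-0.0, -0.7, -1.0]
grip_width: 0.0173
```

```bash
python3 st.py
```

```text
t 7.95 p [0.4586 0.0028 0.0987] xang -96.5112864649076 z [ 0.0126 -0.0194 -0.9997] f [-0.0121 -0.7166 -1.0214] m [ 0.0638  0.0422 -0.0166] w 0.01728724618770424 q [-0.2283  0.5669  1.9784 -0.0293  0.5799  1.4804]
grip(face) [-160.3237    5.218    79.9947] tip(face) [-45.3455   6.5414  78.1856] pitchup -0.9013510865774894 roll -0.13950775295507198 yaw -6.500527242542944
```

carry_out:
  steps:
    - [[0,-0.25,-0.4],-0.5,1]
    - [[0,-0.2,-0.3],0,1]
    - [[0,0,-0.15],0,1]
    - [[0,0,0],0,1]
    - [[0,0,0],0,1]

```text
time: 8.45
position: [0.4593, -0.0022, 0.0905]
tool_rot: [-0.662, 0.749, -0.012, -0.001]
ft_force: [-0.4, -0.2, -0.8]
grip_width: 0.0175
```

```bash
python3 st.py
```

```text
t 8.45 p [ 0.4593 -0.0022  0.0905] xang -97.0442007874187 z [ 0.015  -0.0201 -0.9997] f [-0.4019 -0.1969 -0.8348] m [ 0.0045  0.064  -0.0173] w 0.01746642735877664 q [-0.2387  0.5842  1.983  -0.0304  0.5553  1.4805]
grip(face) [-158.9253    0.3806   71.81  ] tip(face) [-43.9355   0.6395  70.3027] pitchup -0.7509880200666015 roll -0.15698571136809197 yaw -7.0309896552768185
```

carry_out:
  steps:
    - [[0.7,-0.09,-0.1],0,1]
    - [[0.8,-0.1,0],0,1]
    - [[0.8,-0.1,0],0,1]
    - [[0.5,-0.06,0],0,1]
    - [[0,0,0],0,1]
    - [[0,0,0],0,1]

```text
time: 9.05
position: [0.4914, -0.0063, 0.0897]
tool_rot: [-0.662, 0.749, -0.014, -0.0]
ft_force: [0.0, -0.4, -1.1]
grip_width: 0.0173
```

```bash
python3 st.py
python3 - <<'E'
from ov import *
o=robot.get_obs(); s=cams.camera('scene');t=cams.camera('top')
I=[(spts(o,rect(25,115,10,1)),(0,255,0)),(frame(*BX,rect(-62.75,-42.75,30,66)),(255,0,0))]
A=panel('s',s,(210,190,290,270),4.9,[]);B=panel('t',t,(250,140,330,220),4.9,I[:1])
cv2.imwrite('pics/b2.png',np.hstack([A,B]))
E
```

```text
t 9.05 p [ 0.4914 -0.0063  0.0897] xang -97.04062794829447 z [ 0.0175 -0.0206 -0.9996] f [ 0.0293 -0.418  -1.0746] m [ 0.0533  0.0328 -0.0406] w 0.01727316903576657 q [-0.2311  0.6074  1.9057 -0.0282  0.6069  1.4854]
grip(face) [-126.5618    0.3431   71.0591] tip(face) [-11.5685   0.6143  69.846 ] pitchup -0.6044255606377003 roll -0.1697842701056198 yaw -7.024893994058848
```

View pics/b2.png

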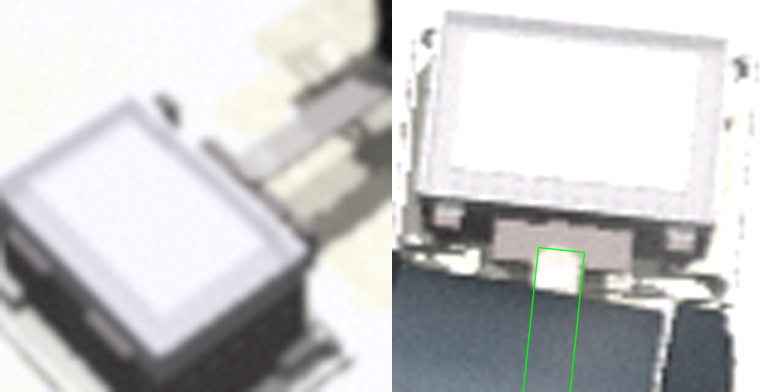

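carry_out:
  steps:
    - [[0.7,-0.09,0],0,1]
    - [[0.7,-0.09,0],0,1]
    - [[0.7,-0.09,0],0,1]
    - [[0.4,-0.05,0],0,1]
    - [[0,0,0],0,1]

```text
time: 9.65
position: [0.518, -0.0097, 0.0898]
tool_rot: [-0.662, 0.749, -0.013, -0.0]
ft_force: [-0.2, 0.2, -0.8]
grip_width: 0.0174
```

```bash
python3 st.py
```

```text
t 9.65 p [ 0.518  -0.0097  0.0898] xang -97.04693363913364 z [ 0.0172 -0.0205 -0.9996] f [-0.2018  0.248  -0.774 ] m [ 0.0359  0.046  -0.0352] w 0.017361349029756546 q [-0.2255  0.6275  1.8388 -0.0266  0.6541  1.489 ]
grip(face) [-99.6812   0.3019  71.096 ] tip(face) [15.3118  0.5599 69.8509] pitchup -0.6203602079514332 roll -0.16523782967332776 yaw -7.031442994498298
```

carry_out:
  steps:
    - [[0.8,-0.1,0],0,1]
    - [[0.8,-0.1,0],0,1]
    - [[0.8,-0.1,0],0,1]
    - [[0.8,-0.1,0],0,1]
    - [[0.5,-0.06,0],0,1]
    - [[0.2,-0.02,0],0,1]
    - [[0,0,0],0,1]

```text
time: 10.35
position: [0.5608, -0.0149, 0.0896]
tool_rot: [-0.662, 0.749, -0.013, -0.0]
ft_force: [0.5, -1.2, -2.3]
grip_width: 0.0175
```

```bash
python3 st.py
```

```text
t 10.35 p [ 0.5608 -0.0149  0.0896] xang -97.04583852848924 z [ 0.0171 -0.0205 -0.9996] f [ 0.4733 -1.2285 -2.3065] m [0.0497 0.0369 0.041 ] w 0.017472397583969877 q [-0.2174  0.663   1.7302 -0.0246  0.7274  1.4944]
grip(face) [-56.5901   0.3931  70.8918] tip(face) [58.4027  0.6531 69.6331] pitchup -0.6271239962989229 roll -0.166076436646987 yaw -7.0304806865785885
```

carry_out:
  steps:
    - [[0,0,0.2],0,1]
    - [[0,0,0.2],0,1]
    - [[0,0,0.2],0,1]

```text
time: 10.65
position: [0.5598, -0.0147, 0.095]
tool_rot: [-0.662, 0.749, -0.013, -0.001]
ft_force: [2.6, -0.7, -5.8]
grip_width: 0.017
```

```bash
python3 st.py
```

```text
t 10.65 p [ 0.5598 -0.0147  0.095 ] xang -97.0470243737549 z [ 0.0151 -0.02   -0.9997] f [ 2.579  -0.6693 -5.8191] m [ 0.0557 -0.0665  0.0221] w 0.017014935082671517 q [-0.2174  0.6536  1.7287 -0.0242  0.7403  1.4939]
grip(face) [-57.6173   0.4956  76.2889] tip(face) [57.3728  0.7494 74.7999] pitchup -0.7418627487014657 roll -0.1507360516717998 yaw -7.033566860622931
```

carry_out:
  steps:
    - [[0,0,0.25],0,1]
    - [[0,0,0.25],0,1]
    - [[0,0,0.25],0,1]

```text
time: 10.95
position: [0.5592, -0.0146, 0.1031]
tool_rot: [-0.662, 0.749, -0.012, -0.001]
ft_force: [0.8, 0.8, -2.8]
grip_width: 0.017
```

```bash
python3 st.py
python3 - <<'E'
from ov import *
o=robot.get_obs(); s=cams.camera('scene')
I=[(spts(o,rect(25,115,10,1)),(0,255,0))]
cv2.imwrite('pics/b3.png',np.hstack([panel('s',s,(205,185,290,275),4.4,[]),panel('s',s,(205,185,290,275),4.4,I)]))
E
```

```text
t 10.95 p [ 0.5592 -0.0146  0.1031] xang -97.04690099250372 z [ 0.014  -0.0198 -0.9997] f [ 0.7906  0.7837 -2.7934] m [0.0689 0.0077 0.0201] w 0.01704229263733399 q [-0.2175  0.6398  1.7256 -0.0237  0.7584  1.4933]
grip(face) [-58.3181   0.5309  84.3877] tip(face) [56.6703  0.7827 82.7681] pitchup -0.8069530725139294 roll -0.14590014222649067 yaw -7.03454867305378
```

View pics/b3.png

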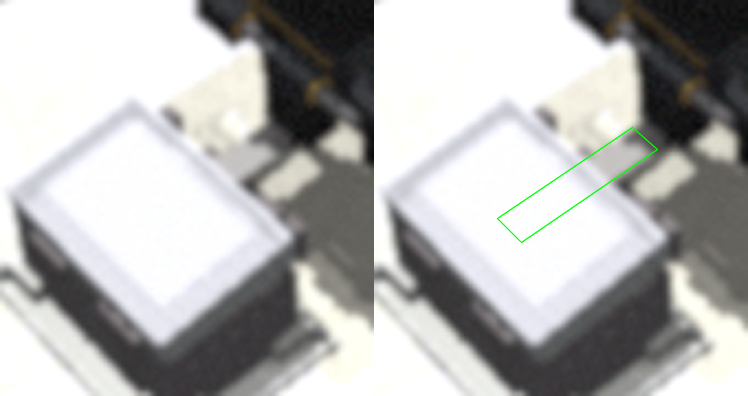

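```bash
python3 - <<'E'
import numpy as np
s=64
for t in (.14,.25,.35,.5,.65,.8,.95,1.1,1.25,1.4,1.55,1.7,1.8,1.9,1.95):
    u=np.array([-np.cos(t),np.sin(t)]);n=np.array([np.sin(t),np.cos(t)])
    ne=7-1.25/max(np.cos(t),.3)+(84.5-s)*np.tan(t) if t<1.2 else 99
    nt=min(ne,18.5); p=np.array([85.5,66])+s*u+nt*n
    print(t,'tip',p.round(1),'edge' if ne<18.5 else 'plate','lid_edge',(np.array([85.5,66])+85.5*u+7*n).round(1))
E
```

```text
0.14 tip [23.3 83.5] edge lid_edge [ 1.8 84.9]
0.25 tip [26.2 92.4] edge lid_edge [ 4.4 93.9]
0.35 tip [ 29.9 100.3] edge lid_edge [  7.6 101.9]
0.5 tip [ 37.4 111.4] edge lid_edge [ 13.8 113.1]
0.65 tip [ 45.7 119.5] plate lid_edge [ 21.7 123.3]
0.8 tip [ 54.2 124.8] plate lid_edge [ 31.  132.2]
0.95 tip [ 63.3 128.8] plate lid_edge [ 41.5 139.6]
1.1 tip [ 73.  131.4] plate lid_edge [ 53.  145.4]
1.25 tip [ 82.9 132.6] plate lid_edge [ 65.2 149.3]
1.4 tip [ 92.9 132.2] plate lid_edge [ 77.9 151.4]
1.55 tip [102.7 130.4] plate lid_edge [ 90.7 151.6]
1.7 tip [112.1 127.1] plate lid_edge [103.5 149.9]
1.8 tip [118.1 124.1] plate lid_edge [111.7 147.7]
1.9 tip [123.7 120.6] plate lid_edge [119.8 144.6]
1.95 tip [126.4 118.6] plate lid_edge [123.7 142.8]
```

carry_out:
  steps:
    - [[-0.6,0.08,0.05],0,1]
    - [[-0.8,0.1,0.05],0,1]
    - [[-0.8,0.1,0.05],0,1]
    - [[-0.6,0.07,0.1],0,1]
    - [[0,0,0],0,1]

```text
time: 11.5
position: [0.5275, -0.0105, 0.1066]
tool_rot: [-0.662, 0.749, -0.012, -0.002]
ft_force: [-0.7, 0.2, -2.1]
grip_width: 0.0173
```

```bash
python3 st.py
```

```text
t 11.5 p [ 0.5275 -0.0105  0.1066] xang -97.03620430212843 z [ 0.0128 -0.0196 -0.9997] f [-0.735   0.1952 -2.0601] m [ 0.0389  0.2385 -0.0089] w 0.017281643516461675 q [-0.2229  0.6059  1.8032 -0.0248  0.7159  1.4892]
grip(face) [-90.2844   0.7023  87.9262] tip(face) [24.7018  0.973  86.1619] pitchup -0.8790630352687441 roll -0.1422932259023615 yaw -7.025090411333227
```

carry_out:
  steps:
    - [[0.15,-0.02,0.65],0,1]
    - [[0.35,-0.04,0.75],0,1]
    - [[0.4,-0.05,0.6],0,1]
    - [[0.35,-0.05,0.5],0,1]
    - [[0.45,-0.06,0.4],0,1]
    - [[0.35,-0.04,0.3],0,1]
    - [[0,0,0],0,1]

```text
time: 12.2
position: [0.55, -0.0133, 0.1421]
tool_rot: [-0.662, 0.749, -0.012, -0.002]
ft_force: [-0.7, 0.6, -2.0]
grip_width: 0.0174
```

```bash
python3 st.py
```

```text
t 12.2 p [ 0.55   -0.0133  0.1421] xang -97.03453421205461 z [ 0.0129 -0.0196 -0.9997] f [-0.7161  0.6365 -2.0371] m [ 0.1545  0.1311 -0.0114] w 0.01743070676808618 q [-0.2188  0.5679  1.7245 -0.0221  0.8325  1.4894]
grip(face) [-67.623    0.6768 123.4605] tip(face) [ 47.3634   0.9512 121.7124] pitchup -0.8710228993796307 roll -0.1430271353941547 yaw -7.023287729647761
```

carry_out:
  steps:
    - [[0.7,-0.09,0.35],0,1]
    - [[0.9,-0.11,0.35],0,1]
    - [[0.9,-0.11,0.25],0,1]
    - [[0.9,-0.11,0.12],0,1]
    - [[0.8,-0.1,0],0,1]
    - [[0.4,-0.05,0],0,1]
    - [[0,0,0],0,1]

```text
time: 12.9
position: [0.5997, -0.0194, 0.153]
tool_rot: [-0.662, 0.749, -0.011, -0.002]
ft_force: [-0.2, 0.0, -1.7]
grip_width: 0.0172
```

```bash
python3 st.py
python3 - <<'E'
from ov import *
o=robot.get_obs(); s=cams.camera('scene');t=cams.camera('top')
I=[(spts(o,rect(25,115,10,1)),(0,255,0))]
cv2.imwrite('pics/b4.png',np.hstack([panel('s',s,(195,165,290,280),4,I),panel('t',t,(230,110,335,225),4,I)]))
E
```

```text
t 12.9 p [ 0.5997 -0.0194  0.153 ] xang -97.03266519390552 z [ 0.0109 -0.0192 -0.9998] f [-0.1782  0.0397 -1.6815] m [0.0823 0.1692 0.0239] w 0.017179819900846605 q [-0.2105  0.6058  1.5878 -0.0205  0.9335  1.495 ]
grip(face) [-17.506    0.8111 134.3603] tip(face) [ 97.4766   1.0853 132.3732] pitchup -0.9900546485852213 roll -0.1322169094373459 yaw -7.0233616161229415
```

View pics/b4.png

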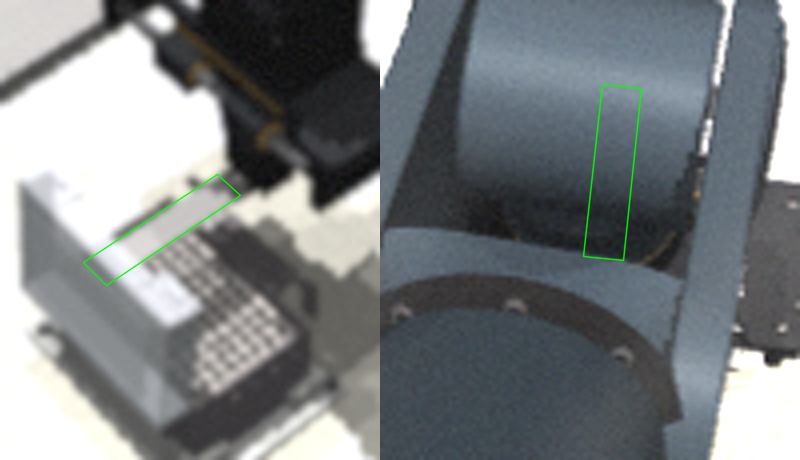

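carry_out:
  steps:
    - [[0.7,-0.09,-0.2],0,1]
    - [[0.8,-0.1,-0.35],0,1]
    - [[0.6,-0.08,-0.3],0,1]
    - [[0.3,-0.04,-0.2],0,1]
    - [[0,0,0],0,1]

```text
time: 13.5
position: [0.6252, -0.0226, 0.1417]
tool_rot: [-0.662, 0.749, -0.011, -0.002]
ft_force: [-0.7, 0.7, -1.5]
grip_width: 0.0173
```

```bash
python3 st.py
```

```text
t 13.5 p [ 0.6252 -0.0226  0.1417] xang -97.03079245195565 z [ 0.0113 -0.0191 -0.9998] f [-0.7181  0.6641 -1.5379] m [ 0.0605  0.076  -0.0304] w 0.017307788504485572 q [-0.207   0.6498  1.5285 -0.0202  0.9485  1.498 ]
grip(face) [  8.1339   0.8361 123.0444] tip(face) [123.1172   1.115  121.1018] pitchup -0.9678980180087675 roll -0.1256823176749916 yaw -7.020986249813658
```

carry_out:
  steps:
    - [[0.2,-0.03,-0.1],0,1]
    - [[0.2,-0.03,-0.1],0,1]
    - [[0,0,0],0,1]

```text
time: 13.8
position: [0.628, -0.0229, 0.1391]
tool_rot: [-0.662, 0.749, -0.009, -0.003]
ft_force: [-1.5, -0.3, -0.3]
grip_width: 0.0173
```

carry_out:
  steps:
    - [[0.15,-0.02,0],0,1]
    - [[0.15,-0.02,0],0,1]
    - [[0,0,0],0,1]

```text
time: 14.1
position: [0.6282, -0.0229, 0.139]
tool_rot: [-0.663, 0.749, -0.007, -0.005]
ft_force: [-3.0, -0.2, 1.1]
grip_width: 0.0174
```

```bash
python3 st.py
```

```text
t 14.1 p [ 0.6282 -0.0229  0.139 ] xang -97.00913403319741 z [ 0.0012 -0.0177 -0.9998] f [-3.0246 -0.1884  1.1401] m [ 0.0315  0.2759 -0.0281] w 0.017357342545877338 q [-0.2061  0.6601  1.5144 -0.0209  0.9624  1.4989]
grip(face) [ 10.9804   0.9302 120.3076] tip(face) [125.9379   1.2324 117.1952] pitchup -1.5508831478231757 roll -0.11846855059180475 yaw -7.009387414828994
```

carry_out:
  steps:
    - [[0.2,-0.03,-0.05],0,1]
    - [[-0.3,0.04,0],0,1]
    - [[-0.8,0.1,0],0,1]
    - [[-1.6,0.2,0],0,1]
    - [[-2.2,0.27,0],0,1]
    - [[-2.2,0.27,0],0,1]
    - [[-2.2,0.27,0],0,1]
    - [[-1.6,0.2,0],0,1]
    - [[-0.8,0.1,0],0,1]
    - [[0,0,0],0,1]

```text
time: 15.1
position: [0.5156, -0.0096, 0.1408]
tool_rot: [-0.662, 0.749, -0.016, 0.002]
ft_force: [-0.6, 0.3, -1.2]
grip_width: 0.0172
```

```bash
python3 st.py
python3 - <<'E'
from ov import *
o=robot.get_obs(); s=cams.camera('scene');t=cams.camera('top')
I=[(spts(o,rect(25,115,10,1)),(0,255,0))]
L=[]
for th in (1.75,1.9):
    u=np.array([-np.cos(th),np.sin(th)]);n=np.array([np.sin(th),np.cos(th)])
    P=[]
    for sg,w in((85.5,64),(85.5,-64)):
        p=sg*u+22*n; P.append([42.75+p[0],w,66+p[1]])
    L.append((frame(*BX,P),(0,0,255) if th<1.8 else (255,0,0)))
cv2.imwrite('pics/b5.png',np.hstack([panel('s',s,(180,165,290,280),3.6,I+L),panel('t',t,(230,100,335,215),3.6,L)]))
E
```

```text
t 15.1 p [ 0.5156 -0.0096  0.1408] xang -97.06577009586908 z [ 0.0235 -0.0216 -0.9995] f [-0.6096  0.3208 -1.223 ] m [0.0671 0.0566 0.0095] w 0.01718727863043199 q [-0.2268  0.5325  1.8184 -0.0228  0.763   1.4834]
grip(face) [-101.9837    0.0229  122.1561] tip(face) [ 13.015    0.2564 121.6445] pitchup -0.2548538082449365 roll -0.1815813864045189 yaw -7.043671814959404
```

View pics/b5.png

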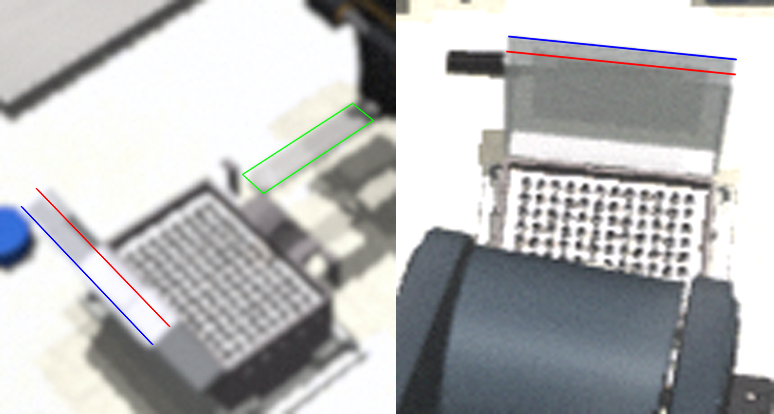

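carry_out:
  steps:
    - [[-0.2,-1,0],0.3,1]
    - [[-0.2,-2,0],0.3,1]
    - [[-0.2,-2,0],0.3,1]
    - [[-0.2,-2,0],0.3,1]
    - [[-0.2,-2,0],0.3,1]
    - [[-0.2,-2,0],0.3,1]
    - [[-0.2,-2,0],0.3,1]
    - [[-0.2,-2,0],0.3,1]
    - [[-0.2,-2,0],0,1]
    - [[-0.2,-2,0],0,1]

```text
time: 16.2
position: [0.5066, -0.2161, 0.1415]
tool_rot: [-0.68, 0.732, -0.025, 0.006]
ft_force: [0.3, 1.0, -1.4]
grip_width: 0.0172
```

carry_out:
  steps:
    - [[-0.2,-2,0],0,1]
    - [[-0.2,-2,0],0,1]
    - [[-0.2,-2,0],0,1]
    - [[-0.2,-2,0],0,1]
    - [[-0.2,-2,0],0,1]
    - [[-0.2,-1,0],0,1]
    - [[0,-0.5,0],0,1]
    - [[0,0,0],0,1]
    - [[0,0,0],0,1]

```text
time: 17.1
position: [0.4963, -0.3487, 0.1407]
tool_rot: [-0.679, 0.734, -0.03, 0.005]
ft_force: [-0.1, 0.7, -1.2]
grip_width: 0.0176
```

```bash
cat >> st.py <<'E'
print('world grip',g,'tip',spts(o,[[115,0,0]])[0],'end',spts(o,[[-75,0,0]])[0])
E
python3 st.py
```

```text
t 17.1 p [ 0.4963 -0.3487  0.1407] xang -94.53819174012679 z [ 0.0489 -0.0374 -0.9981] f [-0.0721  0.6501 -1.2497] m [ 0.0191  0.0478 -0.0155] w 0.017575003676814527 q [-0.8008  0.6156  1.6164  0.0121  0.8486  0.8405]
grip(face) [ -78.3211 -339.1641  121.9909] tip(face) [  36.5261 -333.7691  124.4418] pitchup 1.2211791796158151 roll -1.0351014863936057 yaw -4.470488355711145
world grip [ 0.4952 -0.349   0.122 ] tip [ 0.6098 -0.358   0.1244] end [ 0.4204 -0.3432  0.1204]
```

carry_out:
  steps:
    - [[-0.5,0.8,0],0,1]
    - [[-0.5,0.8,0],0,1]
    - [[-0.3,0.5,-0.5],0,1]
    - [[0,0.1,-1.2],0,1]
    - [[0,0,-1.8],0,1]
    - [[0,0,-1.8],0,1]
    - [[0,0,-1.5],0,1]
    - [[0,0,-1],0,1]
    - [[0,0,-0.5],0,1]
    - [[0,0,0],0,1]

```text
time: 18.1
position: [0.4814, -0.3178, 0.0513]
tool_rot: [-0.681, 0.732, -0.028, 0.006]
ft_force: [-0.2, -0.1, -1.8]
grip_width: 0.0173
```

```bash
python3 st.py
```

```text
t 18.1 p [ 0.4814 -0.3178  0.0513] xang -94.16434475760241 z [ 0.0465 -0.0336 -0.9984] f [-0.2239 -0.0807 -1.7928] m [ 0.0759  0.1164 -0.0393] w 0.01728954622741716 q [-0.7816  0.7329  1.7326  0.0153  0.6194  0.8489]
grip(face) [ -97.0684 -310.3015   32.5942] tip(face) [  17.7488 -304.1749   34.7109] pitchup 1.054631850287831 roll -0.849989796830727 yaw -4.105628680300427
world grip [ 0.4802 -0.3181  0.0326] tip [ 0.5949 -0.3263  0.0347] end [ 0.4054 -0.3127  0.0312]
```

carry_out:
  steps:
    - [[0,-0.3,-0.3],0,1]
    - [[0,-0.2,-0.4],0,1]
    - [[0,0,-0.4],0,1]
    - [[0,0,-0.2],0,1]
    - [[0,0,0],0,1]

```text
time: 18.6
position: [0.4826, -0.3247, 0.039]
tool_rot: [-0.681, 0.732, -0.03, 0.006]
ft_force: [-0.3, 0.9, -1.0]
grip_width: 0.0174
```

```bash
python3 st.py
```

```text
t 18.6 p [ 0.4826 -0.3247  0.039 ] xang -94.184382506046 z [ 0.0497 -0.0369 -0.9981] f [-0.3075  0.8788 -1.0357] m [ 0.0579  0.0953 -0.0149] w 0.01739438933430548 q [-0.7888  0.757   1.7265  0.0165  0.5969  0.8408]
grip(face) [ -94.9244 -317.0123   20.2945] tip(face) [  19.8858 -310.9067   22.809 ] pitchup 1.252864977466242 roll -1.0235425923955952 yaw -4.115872165980899
world grip [ 0.4815 -0.325   0.0203] tip [ 0.5962 -0.3332  0.0228] end [ 0.4067 -0.3196  0.0187]
```

carry_out:
  steps:
    - [[0,0,-0.2],0,1]
    - [[0,0,-0.2],0,1]
    - [[0,0,-0.2],0,1]
    - [[0,0,-0.1],0,1]
    - [[0,0,0],0,1]

```text
time: 19.1
position: [0.4828, -0.3248, 0.0319]
tool_rot: [-0.681, 0.732, -0.031, 0.006]
ft_force: [0.2, -1.2, -1.2]
grip_width: 0.0173
```

```bash
python3 st.py
```

```text
t 19.1 p [ 0.4828 -0.3248  0.0319] xang -94.18035844450665 z [ 0.0503 -0.0375 -0.998 ] f [ 0.2379 -1.2198 -1.1786] m [ 0.0802  0.1158 -0.0771] w 0.01733752005612937 q [-0.7887  0.7695  1.728   0.0169  0.582   0.8403]
grip(face) [ -94.7095 -317.0779   13.1519] tip(face) [  20.0985 -310.9604   15.7412] pitchup 1.2901363654983706 roll -1.0544391351783204 yaw -4.109911281904505
world grip [ 0.4817 -0.3251  0.0132] tip [ 0.5964 -0.3333  0.0157] end [ 0.4069 -0.3197  0.0115]
```

carry_out:
  steps:
    - [[0,0,-0.1],0,1]
    - [[0,0,-0.1],0,1]
    - [[0,0,0],0,1]

```text
time: 19.4
position: [0.483, -0.3249, 0.0304]
tool_rot: [-0.681, 0.732, -0.031, 0.006]
ft_force: [-0.5, 0.2, 2.3]
grip_width: 0.0173
```

```bash
python3 st.py
```

```text
t 19.4 p [ 0.483  -0.3249  0.0304] xang -94.16815948130011 z [ 0.0507 -0.0379 -0.998 ] f [-0.5429  0.1637  2.2683] m [0.0933 0.3001 0.0142] w 0.017269382293357855 q [-0.7885  0.7723  1.728   0.0169  0.5788  0.8403]
grip(face) [ -94.4577 -317.1886   11.6355] tip(face) [  20.3479 -311.0443   14.264 ] pitchup 1.3097117423874944 roll -1.0767985947867693 yaw -4.096538445538476
world grip [ 0.4819 -0.3252  0.0116] tip [ 0.5966 -0.3334  0.0143] end [ 0.4071 -0.3199  0.0099]
```

carry_out:
  steps:
    - [[0,0,0],0,1]
    - [[0,0,0],0,1]
    - [[0,0,0],0,0.75]
    - [[0,0,0],0,0.65]
    - [[0,0,0],0,0.6]
    - [[0,0,0],0,0.6]
  squeeze: 4

```text
time: 20.0
position: [0.4833, -0.3252, 0.0304]
tool_rot: [-0.681, 0.732, -0.032, 0.006]
ft_force: [-0.3, -0.9, 0.3]
grip_width: 0.0333
```

```bash
python3 st.py
```

```text
t 20.0 p [ 0.4833 -0.3252  0.0304] xang -94.17755113611642 z [ 0.0515 -0.0387 -0.9979] f [-0.2666 -0.8915  0.2519] m [ 0.0573  0.0788 -0.0241] w 0.033258808040155 q [-0.7886  0.7723  1.7278  0.017   0.5778  0.8402]
grip(face) [ -94.1444 -317.4716   11.6878] tip(face) [  20.6595 -311.3408   14.4217] pitchup 1.3622530330436415 roll -1.1183932881217746 yaw -4.103142515937989
world grip [ 0.4822 -0.3255  0.0117] tip [ 0.5969 -0.3338  0.0144] end [ 0.4074 -0.3202  0.0099]
```

Released; now straight up, then back out of the view.

carry_out:
  steps:
    - [[0,0,0.5],0,0.6]
    - [[0,0,1.2],0,0.6]
    - [[0,0,2],0,0.6]
    - [[0,0,3],0,0.6]
    - [[0,0,3],0,0.6]
    - [[0,0,3],0,0.6]
    - [[0,0,3],0,0.6]
    - [[-1,-1,1.5],0,0.6]
    - [[-2.5,-2,0],0,0.6]
    - [[-2.5,-3,0],0,0.6]

```text
time: 21.0
position: [0.4238, -0.3821, 0.2183]
tool_rot: [-0.684, 0.729, -0.035, 0.006]
ft_force: [-0.2, -1.6, -0.7]
grip_width: 0.0348
```

carry_out:
  steps:
    - [[-3,-4,0],0,0.6]
    - [[-3,-4,0],0,0.6]
    - [[-3,-4,0],0,0.6]
    - [[-2.5,-3,0],0,0.6]
    - [[-1.5,-2,0],0,0.6]
    - [[0,0,0],0,0.6]
    - [[0,0,0],0,0.6]

```text
time: 21.7
position: [0.2851, -0.5605, 0.2279]
tool_rot: [-0.682, 0.73, -0.041, 0.003]
ft_force: [-0.5, -0.4, -0.4]
grip_width: 0.0344
```

```bash
python3 - <<'E'
from ov import *
s=snap('scene','s9.png');t=snap('top','t9.png')
a=cv2.imread('pics/t9.png')[80:340,90:480]
q=np.zeros((600,800,3),np.uint8);q[:400]=cv2.resize(a,(600,400),interpolation=cv2.INTER_CUBIC).repeat(1,0) if 0 else np.hstack([cv2.resize(a,(600,400),interpolation=cv2.INTER_CUBIC),np.zeros((400,200,3),np.uint8)])
q[400:600,:300]=cv2.resize(s['pixels'][120:260,130:340,::-1],(300,200),interpolation=cv2.INTER_CUBIC)
cv2.imwrite('pics/end.png',np.clip(q*1.3,0,255).astype(np.uint8))
print(robot.get_obs()['position'],robot.get_obs()['time'])
E
```

```text
[ 0.28592205 -0.55990349  0.22786736] 21.8
```

View pics/end.png

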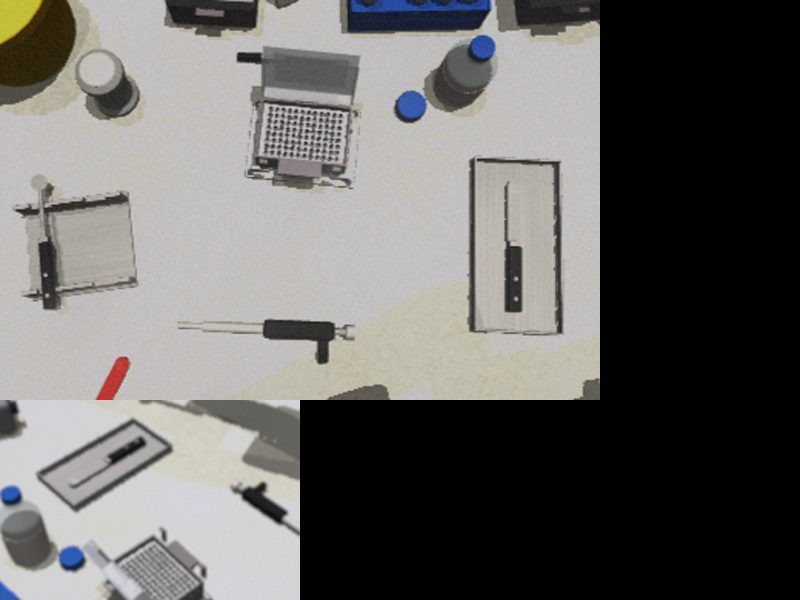

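The picture shows the spatula lying flat and wholly inside the tray, handle near (514,278) and tip (507,185). The lid is fully back, and the spoon, pipette, cap, bottle and jar look unmoved.

```bash
python3 -c "
from rig import robot
print(robot.hand_in())"
```

```text
the job is handed in; nothing more can be done
None
```

The lid is fully open and the flat spatula is lying in the tray; I handed the job in at about 21.8 s of the 67 s allowed.

- **Lid:** I put the blade about 58 mm into the slot and lifted it level rather than levering on the ledge. The snap tabs let go at about 5 N. I then pushed the lid back with the blade until the arm stopped advancing at about 3 N. In both camera views the lid edge matched the outline expected at 1.9 rad.
- **Spatula:** I lowered it until the tray floor took about 3 N, reduced the grip, then opened the fingers. The last picture shows it wholly inside the tray.
- **Other things:** In that picture the spoon, bottle, cap, jar, marker and pipette look unmoved by eye; I did not measure their positions. The red look-alike was only partly in view.
- **Forces and contact:** The wrist force readings I took stayed under about 7 N. The blade's computed height stayed clear of the tips throughout, and I kept the gripper away from the lid, though neither was checked by a sensor.
- **Disagreements:** The two cameras disagreed by about 3 mm on where the spatula handle lay, so I used a value between them. The tool also drifted up to about 3° in tilt during the moves, which I allowed for.

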